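# Shut an ink stick away under a four-tab snap lid

## Task

Put the loose black ink stick away in the clip-lid box: lay it flat in the empty compartment, set the white lid on the box so that it sits square and level on the rim, then press its four snap tabs down one by one until every one has clicked and stays down. Leave the stored stick in its compartment and do not disturb the other things on the bench.

Things in the scene. Friction and masses are not known exactly. Their poses are not given: they have to be found in the camera images.
- ink_box: Grey open plastic box, fixed to the bench: 112 (its x) x 164 (y) mm outside, 40 mm high, walls and floor 4 mm. Origin: centre of the underside, z up. A divider along x at y = 0 (3 mm thick, top 22 mm above the underside) makes two compartments, 104 (x) x 76 (y) mm each: +y empty, -y with the stored stick. Under the rim, mid-wall on each side, a spring catch stands out 5 mm.
- ink_lid: White loose lid, about 0.27 kg, right way up. Origin: centre of the underside of its plug, z up. Heights above it: tapered plug 0-7 mm (1.2 mm clear of the box walls), plate 112 (x) x 164 (y) mm 7-11, raised middle to 15, central grip bar 15-39, 52 mm long along x, 12 mm thick along y. Seated, the plate rests on the rim, origin 33 mm above the box's, x axes parallel (either way round).
- ink_stick: Loose black ink stick lying flat on the bench, a bar 19 (x) x 72 (y) x 10 (z) mm, 24 g. Origin: centre of its underside.
- stored_stick: Reddish brown ink stick of the same size, already lying in the box's -y compartment, lengthwise along the box's x; stays there. Origin: centre of its underside.
- tab_1 (a joint): Hinge of the snap tab mid-way along the lid's +x long side (rad): 0.6 sprung up (open), 0 level with the lid's raised middle, -0.03 hard stop. A weak spring (under 2 N) lifts it again unless its hook has snapped under the box's catch: pressed straight down it clicks with about 5 to 10 N shortly before 0, and then stays at 0 to 0.05.
- tab_1_pad (a point): Ridged pressing spot on top of that tab (+x long side), 22 mm out from its hinge. Grey tab: 31 mm long outward, 44 mm wide, 4 mm thick; hinge 23 mm inside the lid's edge, 13 mm above the lid's origin. Spot when down: 55 mm from the lid's centre, 15 mm above the lid's origin (48 mm above the bench on the box); when up: about 5 mm nearer the centre, 27 mm above the lid's origin.
- tab_2 (a joint): Hinge of the snap tab mid-way along the lid's +y short side (rad): 0.6 sprung up (open), 0 level with the lid's raised middle, -0.03 hard stop. A weak spring (under 2 N) lifts it again unless its hook has snapped under the box's catch: pressed straight down it clicks with about 5 to 10 N shortly before 0, and then stays at 0 to 0.05.
- tab_2_pad (a point): Ridged pressing spot on top of that tab (+y short side), 22 mm out from its hinge. Grey tab: 31 mm long outward, 44 mm wide, 4 mm thick; hinge 23 mm inside the lid's edge, 13 mm above the lid's origin. Spot when down: 81 mm from the lid's centre, 15 mm above the lid's origin (48 mm above the bench on the box); when up: about 5 mm nearer the centre, 27 mm above the lid's origin.
- tab_3 (a joint): Hinge of the snap tab mid-way along the lid's -x long side (rad): 0.6 sprung up (open), 0 level with the lid's raised middle, -0.03 hard stop. A weak spring (under 2 N) lifts it again unless its hook has snapped under the box's catch: pressed straight down it clicks with about 5 to 10 N shortly before 0, and then stays at 0 to 0.05.
- tab_3_pad (a point): Ridged pressing spot on top of that tab (-x long side), 22 mm out from its hinge. Grey tab: 31 mm long outward, 44 mm wide, 4 mm thick; hinge 23 mm inside the lid's edge, 13 mm above the lid's origin. Spot when down: 55 mm from the lid's centre, 15 mm above the lid's origin (48 mm above the bench on the box); when up: about 5 mm nearer the centre, 27 mm above the lid's origin.
- tab_4 (a joint): Hinge of the snap tab mid-way along the lid's -y short side (rad): 0.6 sprung up (open), 0 level with the lid's raised middle, -0.03 hard stop. A weak spring (under 2 N) lifts it again unless its hook has snapped under the box's catch: pressed straight down it clicks with about 5 to 10 N shortly before 0, and then stays at 0 to 0.05.
- tab_4_pad (a point): Ridged pressing spot on top of that tab (-y short side), 22 mm out from its hinge. Grey tab: 31 mm long outward, 44 mm wide, 4 mm thick; hinge 23 mm inside the lid's edge, 13 mm above the lid's origin. Spot when down: 81 mm from the lid's centre, 15 mm above the lid's origin (48 mm above the bench on the box); when up: about 5 mm nearer the centre, 27 mm above the lid's origin.
- ink_stone: Bystander, loose, to be left in place: black ink stone, 63x99x21 mm. Origin: centre of its underside.
- glass_muller: Bystander, loose, to be left in place: clear glass muller, 61 mm wide, 80 mm high. Origin: centre of its underside.
- jar_madder: Bystander, loose, to be left in place: small stoppered pigment jar, 27 mm wide, 61 mm high. Origin: centre of its underside.
- mortar: Bystander, loose, to be left in place: white mortar, 85 mm wide, 49 mm high. Origin: centre of its underside.
- pestle: Bystander, loose, to be left in place: pestle with wooden grip lying on its side, 24x113x24 mm. Origin: centre of its underside.

How it is judged:
On the way, in this order (a step that is already met when the one before it is completed fails the run):
1. the black ink stick lies flat in the empty compartment of the box (x of ink_stick in the frame of ink_box between -0.052 and 0.052 m and y of ink_stick in the frame of ink_box between 0.006 and 0.078 m and z of ink_stick in the frame of ink_box between 0 and 0.01 m and angle between ink_stick's own z axis and vertical below 0.2 rad), for 0.2 s.
2. the lid sits square and level on the box's rim, with the stick inside (all of step 1 and z of ink_lid in the frame of ink_box between 0.029 and 0.037 m and horizontal distance between ink_lid and ink_box below 0.005 m and angle between ink_lid's own z axis and vertical below 0.04 rad and angle between the x axis of ink_lid and the x axis of ink_box, either way round below 0.06 rad), for 0.2 s.
At the end, for the whole second after the job is handed in: All four tabs stay down (each below 0.10 rad); lid at rest on the rim: origin 29 to 37 mm above the box's, within 5 mm of its axis, level within 0.04 rad, square within 0.06 rad, either way round; black stick flat (0.2 rad) on the floor of the +y compartment, stored stick in the -y one (all of step 2 and x of stored_stick in the frame of ink_box between -0.052 and 0.052 m and y of stored_stick in the frame of ink_box between -0.078 and -0.006 m and z of stored_stick in the frame of ink_box below 0.01 m and value of joint each of tab_1, tab_2, tab_3, tab_4 below 0.1 rad and linear speed of ink_lid below 0.02 m/s); the robot touches nothing.
It fails at once if one of the bystanders is pushed more than 30 mm from its place (distance of any of ink_stone, glass_muller, jar_madder, mortar, pestle from where it was at the start of the episode above 0.03 m).
It also fails if it takes over 64 s, if anything falls off the work surface, if the arm or the gripper's body presses on something with over 40 N, if the wrist force passes 120 N, or if a joint passes its speed limit or range.

## Robot

A 7-joint arm with a two-finger parallel gripper is mounted at the origin on a cart in front of the work surface, level with it; the furniture and walls round the work are solid. World frame = base frame: x ahead of the robot, y to its left, z up, the work surface at z = 0. Lengths are in m, angles in rad, forces in N, time in s.
With the tool pointing down it reaches from about 0.4 to 0.85 m from the base axis. Payload 6.9 kg.
Tool frame: the origin (TCP) lies midway between the tips of the shut fingers; the grasp point (between the pads) lies 19 mm behind it; z points along the fingers, y is the line along which they close (so a half turn about z gives the same grasp; the last joint's range is limited). The gripper opens to 85 mm and grips with 20 to 120 N. Pads are 22 mm wide; open, the fingers measure 114 mm over their backs; the gripper's body (76 mm by 85 mm) begins 54 mm behind the grasp point. The pads swing forward as they close: fully open they stand 13 mm farther back than shut.
Start: joints at [-1.042, 0.507, -0.238, 1.5, 0.126, 1.149, -0.155], TCP at [0.257, 0.57, 0.231] pointing down, gripper open.
Joint ranges: [-3.08, 3.08], [-0.24, 2.05], [-1.43, 1.35], [0, 2.5], [-1.52, 4.66], [0.17, 1.96], [-2.89, 2.89]. Speed limits (rad/s): [2.39, 2.39, 3.14, 3.14, 3.14, 3.14, 3.14].

## Interface

Orientations are given as a unit quaternion [w, x, y, z].
In Python, from rig import bot, cams gives the robot as it stands. The module is installed in compiled form; this text tells all that it offers.
- The arm moves only by the shell command python3 -m creep 'ROWS' [FORCE]. ROWS is JSON, a list of rows, each an object with "angular": the turn, a rotation vector about the tool's x, y, z in degrees, a list of three; "offset": the shift along the tool's x, y, z in m, a list of three; "jaw": the opening, from 0 (shut) to 1 (fully open). In form: [{"angular": [wx, wy, wz], "offset": [dx, dy, dz], "jaw": jaw}, ...]. A call has 1 to 10 rows; each row shifts and turns the commanded pose from where the row before left it, along the tool's axes as they then stand; what a row does not reach is not made up. A row lasts 1/12 s, in which the tool goes at most 41.7 mm and 7.16 degrees, less where a joint would pass 70% of its speed; a pose out of reach is approached as far as the arm can. A call is refused whole if a number of a shift passes 0.0417 or a number of a turn 7.16, either way. A call with a gripper value outside its range is refused whole. The fingers move at their own pace and stop on an object; FORCE is the grip in N (left out, the last holds). Time passes only in rows, so rows that do not move let the fingers close. It gives the time, the measured TCP pose, the force, the opening and the grip force at its end, in the units of the state.
- bot.get_state(): the state, without advancing time (a new reading comes with each control period).
- cams.snapshot(name): name is "side" or "top"; returns the picture (400x640x3 uint8, red, green, blue); there is no depth.
- cams.camera_info(name): a dict with "intrinsics" (3x3 intrinsics, pixels), "rvec" (rotation vector, rad) and "tvec" (3), from world to camera coordinates, as OpenCV has them. Camera axes: x right, y down, z forward; pixel columns grow to the right and rows downward; lengths in m; the calibration is good to about 2 mm. A picture is of the moment at which its call begins. camera_info takes no time and is no camera call.
- bot.sign_off(): hands the job in; it is judged then, once.
Trained networks look in the newest picture that a camera, given by its name, has taken for a name from the list of things; names that differ only in an ending like _2 or _b are one class to them, and where a whole thing is asked for, a point or a joint stands for the part that bears it (a point fixed in the world has none). Each returns a list of dicts, best first, with "confidence" (0 to 1); they miss things now and then, are a little off and sometimes report something else, mostly with a low value. They report only what shows in the picture. A call takes as long as a camera call.
- cams.search_frame(label, camera): "extent" ([centre column, centre row, width, height] in pixels, round what is visible of it).
The state is a dict: "clock": time; "q": joint angles; "dq": joint speeds; "effort": joint torques, N m; "position": TCP position; "orientation": TCP orientation; "wrist_force": force on the tool from outside, world axes, zero at the start; "torque": the same for the moment, N m; "width": opening from 0.0 (shut) to 1.0 (fully open); "grip_force": force on a finger pad.
Only numpy, scipy, OpenCV 4.12 (cv2) and the standard library are available. Lean on these libraries where they do the work, as an engineer would, in place of code of your own. Each camera call takes 0.05 s, during which the arm holds its last target. There are 200 camera calls.

## Working session

There is one attempt and no reset: what is moved stays moved. The work goes in short steps, Python scripts to look and compute and a shell command to move; the robot and the scene stay as the last step left them, time stands still between calls to the robot, and variables do not carry over. Pictures are saved under pics/ and viewed, at most 10 in all, crops included, and the job is handed in when it is done.

```bash
mkdir -p pics; ls; python3 - <<'E'
from rig import bot,cams
import cv2
for n in ["top","side"]:
    cv2.imwrite(f"pics/{n}0.png",cams.snapshot(n)[:,:,::-1])
    print(n,cams.camera_info(n))
    for l in ["ink_box","ink_lid","ink_stick","stored_stick","tab_1","tab_1_pad","pestle","mortar"]:
        print(l,[(round(d["confidence"],2),[round(float(x),1) for x in d["extent"]]) for d in cams.search_frame(l,n)][:4])
print(bot.get_state())
E
```

```text
pics
top {'intrinsics': array([[503.44402227,   0.        , 322.68622345],
       [  0.        , 503.44402227, 204.58830065],
       [  0.        ,   0.        ,   1.        ]]), 'rvec': array([ 2.19249399, -2.14005153,  0.10533802]), 'tvec': array([9.54874112e-04, 5.72114106e-01, 1.40703408e+00])}
ink_box [(0.68, [389.5, 216.7, 65.2, 51.0])]
ink_lid [(0.71, [282.2, 232.5, 66.0, 48.0]), (0.32, [459.6, 186.6, 34.3, 32.1])]
ink_stick [(0.48, [194.7, 234.2, 23.7, 5.2]), (0.18, [461.8, 186.1, 34.8, 27.7])]
stored_stick [(0.71, [402.8, 213.5, 19.4, 9.8]), (0.67, [408.6, 175.7, 22.9, 18.7]), (0.32, [253.9, 231.2, 17.6, 16.2])]
tab_1 [(0.74, [280.7, 214.4, 15.6, 15.8]), (0.64, [252.5, 229.6, 13.3, 8.9]), (0.56, [307.8, 236.0, 16.4, 22.6]), (0.41, [462.2, 185.6, 30.9, 26.4])]
tab_1_pad [(0.6, [279.1, 233.7, 66.5, 49.9]), (0.6, [308.2, 236.2, 13.6, 18.7]), (0.54, [282.3, 213.8, 14.4, 13.5])]
pestle [(0.57, [460.8, 230.6, 21.8, 36.6])]
mortar [(0.57, [460.9, 185.7, 34.0, 29.5])]
side {'intrinsics': array([[399.71340022,   0.        , 313.42640044],
       [  0.        , 399.71340022, 205.83052
[... 711 characters left out ...]
clock': 0.9, 'q': array([-1.04153311,  0.50748726, -0.23758282,  1.50021983,  0.12569704,
        1.14887479, -0.15479519]), 'dq': array([ 0.00253537, -0.00019952, -0.0004292 ,  0.00154267, -0.00087897,
       -0.00053312, -0.00123164]), 'effort': array([ 9.80169934e-04, -6.20350671e+01, -2.18492165e+00, -2.49964786e+01,
        1.38278387e-02,  2.36159205e-03,  9.67124578e-06]), 'position': array([0.25702096, 0.56969302, 0.23127543]), 'orientation': array([-3.58417887e-06,  2.10315876e-01,  9.77633486e-01, -5.72272627e-06]), 'wrist_force': array([ 0.38021295, -1.05788333, -0.32043077]), 'torque': array([-0.00548792,  0.04002097,  0.0287992 ]), 'grip_force': 0.0, 'width': 1.0015204810810758}
```

```bash
python3 - <<'E'
import cv2,numpy as np
t=cv2.imread("pics/top0.png")[150:270,170:430]
t=cv2.resize(t,None,fx=3,fy=3,interpolation=cv2.INTER_CUBIC)
cv2.imwrite("pics/a.png",t)
s=cv2.imread("pics/side0.png")[110:375,260:400]
s=cv2.resize(s,None,fx=2.2,fy=2.2,interpolation=cv2.INTER_CUBIC)
f=cv2.resize(cv2.imread("pics/top0.png"),(480,300))
o=np.zeros((600,800,3),np.uint8);o[:s.shape[0],:s.shape[1]]=s;o[:300,320:]=f;cv2.imwrite("pics/b.png",o)
E
```

```text
(no output)
```

View pics/a.png

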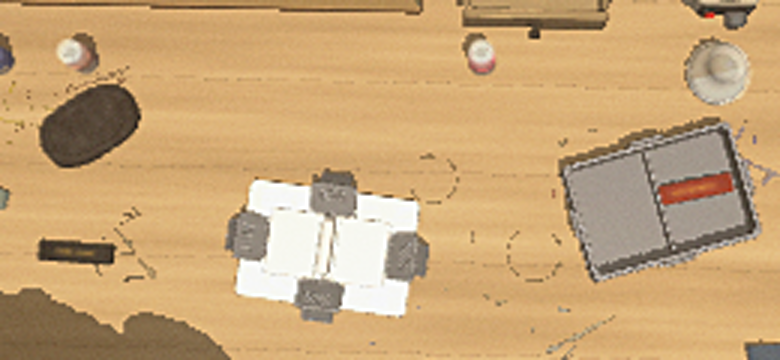

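View pics/b.png

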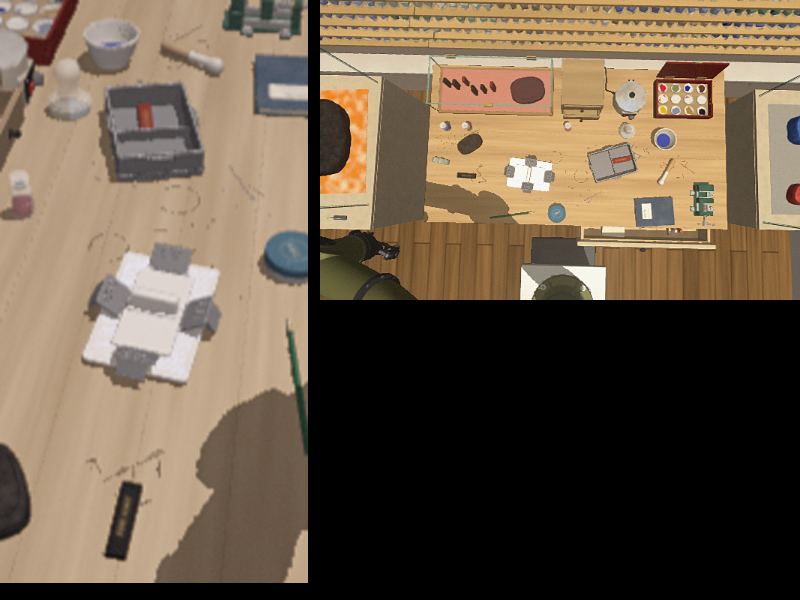

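```bash
cat > h.py <<'E'
import cv2,numpy as np
from scipy.optimize import minimize
from rig import bot,cams
def seg(a,b,n=40): return np.linspace(a,b,n)
def rect(hx,hy,z,gap=0):
    o=[]
    for s in (1,-1):
        if gap: 
            for g in (1,-1):
                o+=[seg((s*hx,g*hy,z),(s*hx,g*gap,z)),seg((g*hx,s*hy,z),(g*gap,s*hy,z))]
        else: o+=[seg((s*hx,-hy,z),(s*hx,hy,z),80),seg((-hx,s*hy,z),(hx,s*hy,z),80)]
    return np.vstack(o)
M={"lid":rect(.056,.082,.011,.026),"stick":rect(.0095,.036,.010),
"box":np.vstack([rect(.056,.082,.04),rect(.052,.078,.04)])}
def place(P,p,z=0):
    c,s=np.cos(p[2]),np.sin(p[2]); return P@np.array([[c,-s,0],[s,c,0],[0,0,1]]).T+[p[0],p[1],z]
def proj(W,cam):
    i=cams.camera_info(cam)
    return cv2.projectPoints(np.float64(W).reshape(-1,1,3),i["rvec"],i["tvec"],i["intrinsics"],None)[0].reshape(-1,2)
def ground(uv,cam,z):
    i=cams.camera_info(cam);R=cv2.Rodrigues(i["rvec"])[0];t=i["tvec"]
    d=R.T@np.linalg.solve(i["intrinsics"],[*uv,1]);c=-R.T@t
    return c+d*(z-c[2])/d[2]
def grad(img,s):
    g=cv2.GaussianBlur(img.astype(np.float32),(0,0),s)
    return np.sqrt(sum(cv2.Sobel(g,cv2.CV_32F,*k,ksize=3)**2 for k in ((1,0),(0,1))).sum(2))
def fit(name,imgs,p,z=0):
    for s in (2.5,1.2,.7):
        G={c:grad(i,s) for c,i in imgs.items()}
        def f(q):
            r=0
            for c in G:
                uv=proj(place(M[name],q*[1,1,10],z),c).astype(np.float32)
                r-=cv2.remap(G[c],uv[:,0],uv[:,1],cv2.INTER_LINEAR).mean()
            return r
        q0=np.array(p)/[1,1,10]
        st=.012 if s>2 else .003
        S=np.vstack([q0]+[q0+st*np.eye(3)[k] for k in range(3)])
        r=minimize(f,q0,method="Nelder-Mead",options=dict(initial_simplex=S,xatol=1e-5,fatol=1e-4))
        p=r.x*[1,1,10]
    return p,r.fun
E
python3 - <<'E'
from h import *
im={c:cv2.imread(f"pics/{c}0.png") for c in("top","side")}
for n,uv,z,yaw in (("lid",(279.3,232.8),.011,-.12),("box",(390,216.5),.04,.26),("stick",(195,234),.01,0)):
    g=ground(uv,"top",z)
    for cs in (["top"],["side"],["top","side"]):
        p,v=fit(n,{c:im[c] for c in cs},[g[0],g[1],yaw]); print(n,cs,p.round(4),round(v,1))
    for c in im:
        for u in proj(place(M[n],p),c)[::4]: cv2.circle(im[c],tuple(int(round(x*16)) for x in u),2,(0,255,0),-1,shift=4)
    
big=np.zeros((600,800,3),np.uint8)
a=cv2.resize(im["top"][160:270,175:435],None,fx=3,fy=3);big[:330,:780]=a
b=cv2.resize(im["side"][140:220,270:400],None,fx=2.9,fy=2.9);big[335:335+b.shape[0],:b.shape[1]]=b
b=cv2.resize(im["side"][210:300,270:400],None,fx=2.9,fy=2.9);big[335:596,400:400+b.shape[1]]=b
cv2.imwrite("pics/fit.png",big)
E
```

```text
lid ['top'] [ 0.4908  0.1392 -0.1086] -476.6
lid ['side'] [ 0.49    0.1406 -0.1132] -348.4
lid ['top', 'side'] [ 0.4904  0.1397 -0.1093] -814.5
box ['top'] [ 0.5507 -0.1688  0.3046] -303.5
box ['side'] [ 0.541  -0.1736  0.2884] -267.1
box ['top', 'side'] [ 0.5413 -0.1725  0.295 ] -548.7Traceback (most recent call last):
  File "<stdin>", line 6, in <module>
  File "h.py", line 39, in fit
    r=minimize(f,q0,method="Nelder-Mead",options=dict(initial_simplex=S,xatol=1e-5,fatol=1e-4))
    res = _minimize_neldermead(fun, x0, args, callback, bounds=bounds,
                               **options)
    fxc = func(xc)
    fx = function(np.copy(x), *(wrapper_args + args))
  File "h.py", line 33, in f
    uv=proj(place(M[name],q*[1,1,10],z),c).astype(np.float32)
       ~~~~^^^^^^^^^^^^^^^^^^^^^^^^^^^^^^^
  File "h.py", line 18, in proj
    i=cams.camera_info(cam)
ValueError: time passes only in moves, steps and waits
```

```bash
python3 - <<'E'
s=open("h.py").read().replace("cams.camera_info(","INFO(")
s=s.replace("def seg(","import functools\nINFO=functools.cache(lambda c: cams.camera_info(c))\ndef seg(",1)
open("h.py","w").write(s)
E
cat > f1.py <<'E'
from h import *
im={c:cv2.imread(f"pics/{c}0.png") for c in("top","side")}
ov={c:im[c].copy() for c in im}
for n,uv,z,yaw in (("lid",(279.3,232.8),.011,-.12),("box",(390,216.5),.04,.26),("stick",(195,234),.01,0)):
    g=ground(uv,"top",z)
    for cs in (["top"],["side"],["top","side"]):
        p,v=min((fit(n,{c:im[c] for c in cs},[g[0]+dx,g[1]+dy,yaw]) for dx in(-.006,0,.006) for dy in(-.006,0,.006)),key=lambda r:r[1]); print(n,cs,p.round(4),round(v,1))
    for c in im:
        for u in proj(place(M[n],p),c)[::4]: cv2.circle(ov[c],tuple(int(round(x*16)) for x in u),2,(0,255,0),-1,shift=4)
big=np.zeros((600,800,3),np.uint8)
a=cv2.resize(ov["top"][160:270,175:435],None,fx=3,fy=3);big[:330,:780]=a
b=cv2.resize(ov["side"][140:220,270:400],None,fx=2.9,fy=2.9);big[335:335+b.shape[0],:b.shape[1]]=b
b=cv2.resize(ov["side"][210:300,270:400],None,fx=2.9,fy=2.9);big[335:596,400:400+b.shape[1]]=b
cv2.imwrite("pics/fit.png",big)
E
python3 f1.py
```

```text
lid ['top'] [ 0.4908  0.1392 -0.1086] -476.7
lid ['side'] [ 0.49    0.1406 -0.1132] -348.4
lid ['top', 'side'] [ 0.4905  0.1397 -0.1104] -814.6
box ['top'] [ 0.5507 -0.1689  0.3036] -303.6
box ['side'] [ 0.541  -0.1736  0.2899] -267.2
box ['top', 'side'] [ 0.5413 -0.1726  0.2948] -548.7
stick ['top'] [ 0.481   0.3795 -0.0459] -631.9
stick ['side'] [ 0.4796  0.3856 -0.0394] -597.3
stick ['top', 'side'] [ 0.48    0.3817 -0.0401] -1020.3
```

View pics/fit.png

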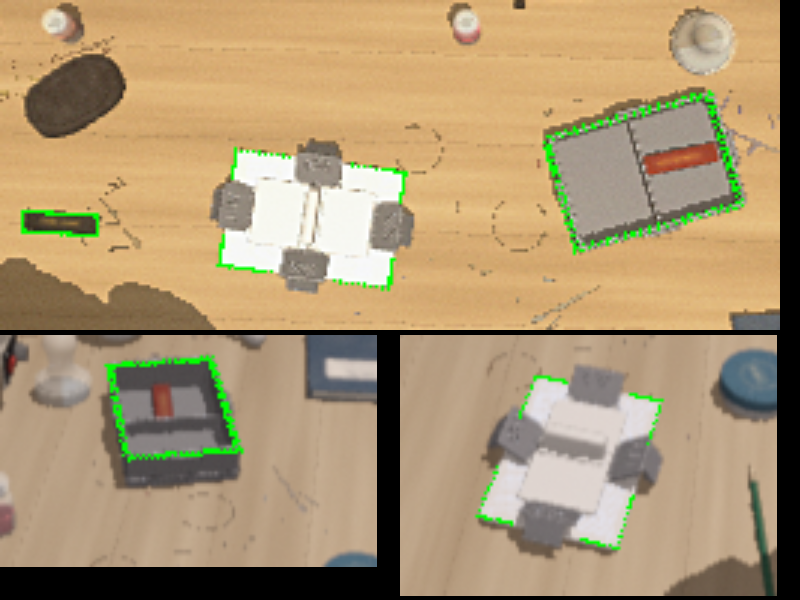

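The picture shows the fits lying on the outlines: lid corners (top crop) at (235,150)–(390,287), box at (545,135)–(742,205), stick at (60,223). All three agree with the picture (for the box, the joint two-camera fit). Now I go to the stick.

```bash
cat > go.py <<'E'
# go.py x y z toolYangle_deg : print remaining deltas in tool axes
import sys;from rig import bot;import numpy as np
from scipy.spatial.transform import Rotation as R
s=bot.get_state();w=s["orientation"];r=R.from_quat([*w[1:],w[0]]);m=r.as_matrix()
x,y,z,a=map(float,sys.argv[1:])
d=m.T@(np.array([x,y,z])-s["position"]);cur=np.degrees(np.arctan2(m[1,1],m[0,1]))
t=R.from_matrix(np.array([[-np.sin(np.radians(a)),np.cos(np.radians(a)),0],[np.cos(np.radians(a)),np.sin(np.radians(a)),0],[0,0,-1]]).T.T)
rv=np.degrees((r.inv()*t).as_rotvec())
d2=t.as_matrix().T@(np.array([x,y,z])-s["position"])
print("pos",s["position"].round(4),"yang",round(cur,2),"rotvec left",rv.round(2),"now",d.round(4),"afterturn",d2.round(4),"|d|",np.linalg.norm(d).round(4),"clock",round(s["clock"],2),"F",s["wrist_force"].round(1),"w",round(s["width"],3),"grip",s["grip_force"],"q7",s["q"][6].round(2))
E
python3 -m creep '[{"angular":[0,0,6.8],"offset":[0,0,0],"jaw":0.5},{"angular":[0,0,6.8],"offset":[0,0,0],"jaw":0.5},{"angular":[0,0,6.8],"offset":[0,0,0],"jaw":0.5},{"angular":[0,0,6.8],"offset":[0,0,0],"jaw":0.5},{"angular":[0,0,6.8],"offset":[0,0,0],"jaw":0.5},{"angular":[0,0,6.8],"offset":[0,0,0],"jaw":0.5},{"angular":[0,0,6.8],"offset":[0,0,0],"jaw":0.5},{"angular":[0,0,6.8],"offset":[0,0,0],"jaw":0.5},{"angular":[0,0,6.8],"offset":[0,0,0],"jaw":0.5},{"angular":[0,0,6.8],"offset":[0,0,0],"jaw":0.5}]' 30
python3 go.py 0.480 0.3817 0.08 -2.3
```

```text
clock: 1.73
position: [0.257, 0.5697, 0.2313]
orientation: [-0.0, 0.723, 0.691, 0.0]
wrist_force: [-0.4, -0.3, -0.5]
width: 0.497
grip_force: 0.0
pos [0.257  0.5697 0.2313] yang -2.61 rotvec left [-0.   -0.01 -0.31] now [-0.1777  0.2314  0.1513] afterturn [-0.1789  0.2304  0.1513] |d| 0.3286 clock 1.73 F [-0.4 -0.3 -0.5] w 0.497 grip 0.0 q7 -1.2
```

```bash
python3 -m creep '[{"angular":[0,0,0],"offset":[-0.0197,0.0257,0.0168],"jaw":0.5},{"angular":[0,0,0],"offset":[-0.0197,0.0257,0.0168],"jaw":0.5},{"angular":[0,0,0],"offset":[-0.0197,0.0257,0.0168],"jaw":0.5},{"angular":[0,0,0],"offset":[-0.0197,0.0257,0.0168],"jaw":0.5},{"angular":[0,0,0],"offset":[-0.0197,0.0257,0.0168],"jaw":0.5},{"angular":[0,0,0],"offset":[-0.0197,0.0257,0.0168],"jaw":0.5},{"angular":[0,0,0],"offset":[-0.0197,0.0257,0.0168],"jaw":0.5},{"angular":[0,0,0],"offset":[-0.0197,0.0257,0.0168],"jaw":0.5},{"angular":[0,0,0],"offset":[-0.0197,0.0257,0.0168],"jaw":0.5},{"angular":[0,0,0],"offset":[0,0,0],"jaw":0.5}]' 
python3 go.py 0.480 0.3817 0.003 -2.3
```

```text
clock: 2.57
position: [0.4863, 0.3753, 0.077]
orientation: [0.003, 0.724, 0.69, -0.002]
wrist_force: [0.8, -1.5, 0.6]
width: 0.502
grip_force: 0.0
pos [0.4863 0.3753 0.077 ] yang -2.8 rotvec left [ 0.04  0.39 -0.5 ] now [ 0.0066 -0.0066  0.074 ] afterturn [ 0.0062 -0.0065  0.074 ] |d| 0.0745 clock 2.57 F [ 0.8 -1.5  0.6] w 0.502 grip 0.0 q7 -0.7
```

```bash
python3 -m creep '[{"angular":[0,0,0],"offset":[0,0,0.02],"jaw":0.5},{"angular":[0,0,0],"offset":[0,0,0],"jaw":0.5},{"angular":[0,0,0],"offset":[0,0,0],"jaw":0.5}]' 
python3 go.py 0.480 0.3817 0.003 -2.3
```

```text
clock: 2.82
position: [0.4802, 0.3832, 0.0594]
orientation: [-0.0, 0.721, 0.693, -0.001]
wrist_force: [-0.0, 0.5, 0.4]
width: 0.498
grip_force: 0.0
pos [0.4802 0.3832 0.0594] yang -2.26 rotvec left [-0.11  0.07  0.04] now [-0.0014 -0.      0.0564] afterturn [-0.0015 -0.0002  0.0564] |d| 0.0565 clock 2.82 F [-0.   0.5  0.4] w 0.498 grip 0.0 q7 -0.7
```

```bash
python3 -m creep '[{"angular":[0,0,0],"offset":[-0.0014,0,0.02],"jaw":0.5},{"angular":[0,0,0],"offset":[0,0,0.02],"jaw":0.5},{"angular":[0,0,0],"offset":[0,0,0.012],"jaw":0.5},{"angular":[0,0,0],"offset":[0,0,0.003],"jaw":0.5},{"angular":[0,0,0],"offset":[0,0,0.001],"jaw":0.5},{"angular":[0,0,0],"offset":[0,0,0],"jaw":0},{"angular":[0,0,0],"offset":[0,0,0],"jaw":0},{"angular":[0,0,0],"offset":[0,0,0],"jaw":0},{"angular":[0,0,0],"offset":[0,0,0],"jaw":0},{"angular":[0,0,0],"offset":[0,0,0],"jaw":0}]' 30
python3 go.py 0.480 0.3817 0.003 -2.3
python3 -m creep '[{"angular":[0,0,0],"offset":[0,0,0],"jaw":0},{"angular":[0,0,0],"offset":[0,0,0],"jaw":0}]'
```

```text
clock: 3.65
position: [0.4816, 0.3825, 0.0053]
orientation: [0.0, 0.721, 0.693, 0.001]
wrist_force: [-0.8, -0.3, 6.6]
width: 0.205
grip_force: 30.6
pos [0.4816 0.3825 0.0053] yang -2.28 rotvec left [ 0.08 -0.09  0.02] now [-0.0009 -0.0016  0.0023] afterturn [-0.0009 -0.0016  0.0023] |d| 0.0029 clock 3.65 F [-0.8 -0.3  6.6] w 0.205 grip 30.643417239189148 q7 -0.7
clock: 3.82
position: [0.4816, 0.3825, 0.0053]
orientation: [0.0, 0.721, 0.693, 0.001]
wrist_force: [-0.4, -0.1, 6.6]
width: 0.207
grip_force: 30.6
```

```bash
python3 -m creep '[{"angular":[0,0,0],"offset":[0,0,-0.01],"jaw":0},{"angular":[0,0,0],"offset":[0,0,-0.015],"jaw":0},{"angular":[0,0,7.1],"offset":[0,0,-0.015],"jaw":0},{"angular":[0,0,7.1],"offset":[0,0,-0.015],"jaw":0},{"angular":[0,0,7.1],"offset":[0,0,-0.015],"jaw":0},{"angular":[0,0,7.1],"offset":[0,0,-0.015],"jaw":0},{"angular":[0,0,7.1],"offset":[0,0,-0.015],"jaw":0},{"angular":[0,0,7.1],"offset":[0,0,-0.015],"jaw":0},{"angular":[0,0,7.1],"offset":[0,0,-0.015],"jaw":0},{"angular":[0,0,7.1],"offset":[0,0,-0.01],"jaw":0}]'
python3 -m creep '[{"angular":[0,0,7.0],"offset":[0,0,0],"jaw":0},{"angular":[0,0,7.0],"offset":[0,0,0],"jaw":0},{"angular":[0,0,0],"offset":[0,0,0],"jaw":0}]'
python3 go.py 0.5298 -0.1348 0.14 -73.1
```

```text
clock: 4.65
position: [0.4812, 0.3821, 0.1463]
orientation: [-0.001, 0.965, 0.264, 0.001]
wrist_force: [0.7, -0.2, -1.0]
width: 0.208
grip_force: 29.9
clock: 4.9
position: [0.4807, 0.3822, 0.1448]
orientation: [-0.0, 0.989, 0.145, 0.0]
wrist_force: [-0.3, 0.2, -0.2]
width: 0.21
grip_force: 29.9
pos [0.4807 0.3822 0.1448] yang -73.37 rotvec left [-0.03 -0.01 -0.27] now [-0.1009  0.5094  0.0046] afterturn [-0.1033  0.5089  0.0048] |d| 0.5193 clock 4.9 F [-0.3  0.2 -0.2] w 0.21 grip 29.924931228160858 q7 -1.7
```

```bash
python3 -m creep '[{"angular":[0,0,0],"offset":[-0.004,0.02,0],"jaw":0},{"angular":[0,0,0],"offset":[-0.0074,0.0374,0],"jaw":0},{"angular":[0,0,0],"offset":[-0.0074,0.0374,0],"jaw":0},{"angular":[0,0,0],"offset":[-0.0074,0.0374,0],"jaw":0},{"angular":[0,0,0],"offset":[-0.0074,0.0374,0],"jaw":0},{"angular":[0,0,0],"offset":[-0.0074,0.0374,0],"jaw":0},{"angular":[0,0,0],"offset":[-0.0074,0.0374,0],"jaw":0},{"angular":[0,0,0],"offset":[-0.0074,0.0374,0],"jaw":0},{"angular":[0,0,0],"offset":[-0.0074,0.0374,0],"jaw":0},{"angular":[0,0,0],"offset":[-0.0074,0.0374,0],"jaw":0}]'
python3 -m creep '[{"angular":[0,0,0],"offset":[-0.0074,0.0374,0],"jaw":0},{"angular":[0,0,0],"offset":[-0.0074,0.0374,0],"jaw":0},{"angular":[0,0,0],"offset":[-0.0074,0.0374,0],"jaw":0},{"angular":[0,0,0],"offset":[-0.006,0.03,0],"jaw":0},{"angular":[0,0,0],"offset":[-0.003,0.015,0],"jaw":0},{"angular":[0,0,0],"offset":[0,0,0],"jaw":0},{"angular":[0,0,0],"offset":[0,0,0],"jaw":0}]'
python3 go.py 0.5298 -0.1348 0.01 -73.1
python3 - <<'E'
from h import *
im={c:cams.snapshot(c) for c in ("top","side")}
for c in im: cv2.imwrite(f"pics/{c}1.png",im[c][:,:,::-1])
E
```

```text
clock: 5.73
position: [0.517, 0.0185, 0.1445]
orientation: [-0.0, 0.989, 0.149, 0.0]
wrist_force: [1.0, 0.1, -0.4]
width: 0.21
grip_force: 29.9
clock: 6.32
position: [0.5328, -0.1402, 0.1443]
orientation: [-0.0, 0.989, 0.147, -0.0]
wrist_force: [-0.3, 1.2, -0.6]
width: 0.211
grip_force: 29.9
pos [ 0.5328 -0.1402  0.1443] yang -73.04 rotvec left [-0.02  0.    0.06] now [-0.0013 -0.006   0.1343] afterturn [-0.0013 -0.006   0.1343] |d| 0.1344 clock 6.32 F [-0.3  1.2 -0.6] w 0.211 grip 29.930701553821564 q7 -0.78
```

```bash
python3 -m creep '[{"angular":[0,0,0],"offset":[-0.0013,-0.006,0.015],"jaw":0},{"angular":[0,0,0],"offset":[0,0,0.025],"jaw":0},{"angular":[0,0,0],"offset":[0,0,0.025],"jaw":0},{"angular":[0,0,0],"offset":[0,0,0.015],"jaw":0},{"angular":[0,0,0],"offset":[0,0,0],"jaw":0},{"angular":[0,0,0],"offset":[0,0,0],"jaw":0}]'
python3 go.py 0.5298 -0.1348 0.011 -73.1
python3 -m creep '[{"angular":[0,0,0],"offset":[0,0,0.015],"jaw":0},{"angular":[0,0,0],"offset":[0,0,0.015],"jaw":0},{"angular":[0,0,0],"offset":[0,0,0.015],"jaw":0},{"angular":[0,0,0],"offset":[0,0,0.006],"jaw":0},{"angular":[0,0,0],"offset":[0,0,0],"jaw":0},{"angular":[0,0,0],"offset":[0,0,0],"jaw":0}]'
python3 go.py 0.5298 -0.1348 0.0105 -73.1
```

```text
clock: 6.92
position: [0.5298, -0.1324, 0.0638]
orientation: [-0.001, 0.989, 0.148, -0.001]
wrist_force: [1.0, 0.4, 0.3]
width: 0.208
grip_force: 29.9
pos [ 0.5298 -0.1324  0.0638] yang -72.92 rotvec left [-0.08  0.08  0.18] now [-0.0007  0.0024  0.0528] afterturn [-0.0007  0.0023  0.0528] |d| 0.0528 clock 6.92 F [1.  0.4 0.3] w 0.208 grip 29.929315745830536 q7 -0.72
clock: 7.42
position: [0.5307, -0.1338, 0.014]
orientation: [0.0, 0.989, 0.147, 0.0]
wrist_force: [-0.4, -1.5, -0.3]
width: 0.207
grip_force: 29.9
pos [ 0.5307 -0.1338  0.014 ] yang -73.05 rotvec left [ 0.02 -0.05  0.05] now [-0.0012  0.0007  0.0035] afterturn [-0.0012  0.0007  0.0035] |d| 0.0038 clock 7.42 F [-0.4 -1.5 -0.3] w 0.207 grip 29.931563436985016 q7 -0.68
```

```bash
python3 -m creep '[{"angular":[0,0,0],"offset":[0,0,0.0035],"jaw":0},{"angular":[0,0,0],"offset":[0,0,0],"jaw":0},{"angular":[0,0,0],"offset":[0,0,0],"jaw":0.4},{"angular":[0,0,0],"offset":[0,0,0],"jaw":0.4},{"angular":[0,0,0],"offset":[0,0,0],"jaw":0.4},{"angular":[0,0,0],"offset":[0,0,0],"jaw":0.4},{"angular":[0,0,0],"offset":[0,0,-0.01],"jaw":0.4},{"angular":[0,0,0],"offset":[0,0,-0.02],"jaw":0.4},{"angular":[0,0,0],"offset":[0,0,-0.03],"jaw":0.4},{"angular":[0,0,0],"offset":[0,0,-0.03],"jaw":0.4}]'
python3 -m creep '[{"angular":[0,0,6],"offset":[0,0,-0.02],"jaw":0.4},{"angular":[0,0,6],"offset":[0,0,-0.01],"jaw":0.4},{"angular":[0,0,6],"offset":[0,0,0],"jaw":0.4},{"angular":[0,0,5.2],"offset":[0,0,0],"jaw":0.4},{"angular":[0,0,0],"offset":[0,0,0],"jaw":0.4}]'
python3 go.py 0.4905 0.1397 0.1 -96.3
```

```text
clock: 8.25
position: [0.5294, -0.134, 0.1007]
orientation: [-0.0, 0.989, 0.147, -0.001]
wrist_force: [-0.1, 0.0, 0.6]
width: 0.394
grip_force: 0.0
clock: 8.67
position: [0.5303, -0.1337, 0.1305]
orientation: [0.0, 0.998, -0.057, 0.0]
wrist_force: [-0.5, -0.0, -0.7]
width: 0.396
grip_force: 0.0
pos [ 0.5303 -0.1337  0.1305] yang -96.5 rotvec left [-0.   -0.05 -0.2 ] now [-0.0705 -0.2672  0.0305] afterturn [-0.0695 -0.2674  0.0305] |d| 0.278 clock 8.67 F [-0.5 -0.  -0.7] w 0.396 grip 0.0 q7 -1.09
```

```bash
python3 -m creep '[{"angular":[0,0,0],"offset":[-0.0078,-0.0297,0.003],"jaw":0.4},{"angular":[0,0,0],"offset":[-0.0078,-0.0297,0.003],"jaw":0.4},{"angular":[0,0,0],"offset":[-0.0078,-0.0297,0.003],"jaw":0.4},{"angular":[0,0,0],"offset":[-0.0078,-0.0297,0.003],"jaw":0.4},{"angular":[0,0,0],"offset":[-0.0078,-0.0297,0.003],"jaw":0.4},{"angular":[0,0,0],"offset":[-0.0078,-0.0297,0.003],"jaw":0.4},{"angular":[0,0,0],"offset":[-0.0078,-0.0297,0.003],"jaw":0.4},{"angular":[0,0,0],"offset":[-0.0078,-0.0297,0.003],"jaw":0.4},{"angular":[0,0,0],"offset":[-0.0078,-0.0297,0.003],"jaw":0.4},{"angular":[0,0,0],"offset":[0,0,0],"jaw":0.4}]'
python3 -m creep '[{"angular":[0,0,0],"offset":[0,0,0],"jaw":0.4},{"angular":[0,0,0],"offset":[0,0,0],"jaw":0.4},{"angular":[0,0,0],"offset":[0,0,0],"jaw":0.4}]'
python3 go.py 0.4905 0.1397 0.019 -96.3
python3 - <<'E'
from h import *
im={c:cams.snapshot(c) for c in ("top","side")}
for c in im: cv2.imwrite(f"pics/{c}2.png",im[c][:,:,::-1])
b=np.hstack([cv2.resize(im["top"][170:270,255:435],None,fx=2.6,fy=2.6),np.vstack([cv2.resize(im["side"][145:225,270:390],None,fx=2.6,fy=2.6)]+[np.zeros((52,312,3),np.uint8)])])
cv2.imwrite("pics/c.png",b[:,:,::-1])
E
```

```text
clock: 9.5
position: [0.4877, 0.1466, 0.1017]
orientation: [-0.001, 0.999, -0.049, -0.001]
wrist_force: [-0.4, -0.6, -0.6]
width: 0.4
grip_force: 0.0
clock: 9.75
position: [0.49, 0.138, 0.103]
orientation: [0.0, 0.998, -0.055, 0.0]
wrist_force: [0.2, -0.2, 0.6]
width: 0.397
grip_force: 0.0
pos [0.49  0.138 0.103] yang -96.32 rotvec left [ 0.03 -0.03 -0.02] now [ 0.0003 -0.0018  0.084 ] afterturn [ 0.0004 -0.0017  0.084 ] |d| 0.084 clock 9.75 F [ 0.2 -0.2  0.6] w 0.397 grip 0.0 q7 -1.56
```

View pics/c.png

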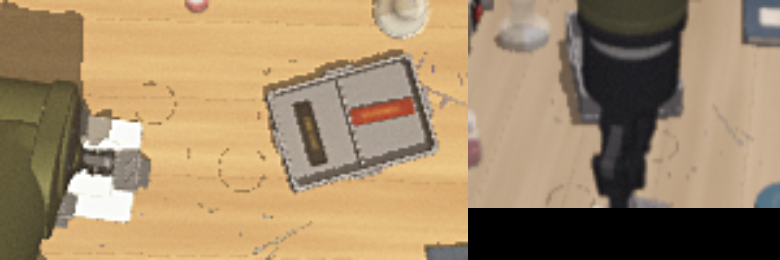

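The picture shows the black stick flat in the left (+y) compartment at (311,133), and the brown one untouched in the right. Now grip the lid.

```bash
python3 -m creep '[{"angular":[0,0,0],"offset":[0.0003,-0.0015,0.02],"jaw":0.4},{"angular":[0,0,0],"offset":[0,0,0.03],"jaw":0.4},{"angular":[0,0,0],"offset":[0,0,0.02],"jaw":0.4},{"angular":[0,0,0],"offset":[0,0,0.01],"jaw":0.4},{"angular":[0,0,0],"offset":[0,0,0.002],"jaw":0.4},{"angular":[0,0,0],"offset":[0,0,0],"jaw":0.4},{"angular":[0,0,0],"offset":[0,0,0],"jaw":0},{"angular":[0,0,0],"offset":[0,0,0],"jaw":0},{"angular":[0,0,0],"offset":[0,0,0],"jaw":0},{"angular":[0,0,0],"offset":[0,0,0],"jaw":0}]' 60
python3 -m creep '[{"angular":[0,0,0],"offset":[0,0,0],"jaw":0},{"angular":[0,0,0],"offset":[0,0,0],"jaw":0}]'
python3 go.py 0.4905 0.1397 0.019 -96.3
```

```text
clock: 10.68
position: [0.491, 0.1409, 0.0219]
orientation: [-0.0, 0.998, -0.055, 0.001]
wrist_force: [-0.4, -0.9, 7.3]
width: 0.122
grip_force: 60.6
clock: 10.85
position: [0.491, 0.1409, 0.0219]
orientation: [-0.0, 0.998, -0.055, 0.001]
wrist_force: [-0.5, 0.0, 6.7]
width: 0.125
grip_force: 60.6
pos [0.491  0.1409 0.0219] yang -96.29 rotvec left [-0.05 -0.13  0.01] now [-0.0004  0.0012  0.0028] afterturn [-0.0003  0.0012  0.0029] |d| 0.0031 clock 10.85 F [-0.5  0.   6.7] w 0.125 grip 60.60774207115173 q7 -1.46
```

```bash
python3 -m creep '[{"angular":[0,0,0],"offset":[0,0,-0.01],"jaw":0},{"angular":[0,0,0],"offset":[0,0,-0.02],"jaw":0},{"angular":[0,0,0],"offset":[0,0,-0.03],"jaw":0},{"angular":[0,0,0],"offset":[0,0,-0.03],"jaw":0},{"angular":[0,0,-6],"offset":[0,0,-0.02],"jaw":0},{"angular":[0,0,-6],"offset":[0,0,-0.01],"jaw":0},{"angular":[0,0,-6],"offset":[0,0,0],"jaw":0},{"angular":[0,0,-5.2],"offset":[0,0,0],"jaw":0},{"angular":[0,0,0],"offset":[0,0,0],"jaw":0},{"angular":[0,0,0],"offset":[0,0,0],"jaw":0}]'
python3 go.py 0.5413 -0.1726 0.14 -73.1
python3 - <<'E'
from h import *
for k in ("0","2"):
    im={c:cv2.imread(f"pics/{c}{k}.png") for c in("top","side")}
    div=np.vstack([seg((-.05,y,.022),(.05,y,.022)) for y in(-.0015,.0015)])
    for nm,mod in (("outer",rect(.056,.082,.04)),("inner",rect(.052,.078,.04)),("mid",rect(.054,.080,.04)),("o+i+d",np.vstack([M["box"],div]))):
        M["b"]=mod
        for cs in (["top"],["side"],["top","side"]):
            if k=="2" and "side" in cs: continue
            p,v=min((fit("b",{c:im[c] for c in cs},[.5413+dx,-.1726+dy,.295]) for dx in(-.004,0,.004) for dy in(-.004,0,.004)),key=lambda r:r[1]); print(k,nm,cs,p.round(4),round(v,1))
im=cv2.imread("pics/top0.png")
cv2.imwrite("pics/d.png",cv2.resize(im[180:255,350:430],None,fx=7.5,fy=7.5,interpolation=cv2.INTER_NEAREST))
E
```

```text
clock: 11.68
position: [0.4898, 0.1409, 0.1411]
orientation: [-0.0, 0.989, 0.146, 0.0]
wrist_force: [-0.4, 0.0, -2.1]
width: 0.124
grip_force: 59.4
pos [0.4898 0.1409 0.1411] yang -73.25 rotvec left [-0.02 -0.01 -0.15] now [-0.0411  0.315   0.001 ] afterturn [-0.0419  0.3149  0.0011] |d| 0.3177 clock 11.68 F [-0.4  0.  -2.1] w 0.124 grip 59.439300298690796 q7 -1.28
0 outer ['top'] [ 0.5457 -0.1714  0.2955] -358.2
0 outer ['side'] [ 0.5424 -0.1724  0.3113] -280.3
0 outer ['top', 'side'] [ 0.5443 -0.1719  0.2884] -621.7
0 inner ['top'] [ 0.5496 -0.1662  0.2977] -349.6
0 inner ['side'] [ 0.5401 -0.1746  0.281 ] -271.8
0 inner ['top', 'side'] [ 0.5392 -0.1698  0.2838] -552.6
0 mid ['top'] [ 0.5516 -0.1725  0.2978] -342.6
0 mid ['side'] [ 0.5416 -0.1733  0.2922] -292.4
0 mid ['top', 'side'] [ 0.5431 -0.1749  0.2965] -604.2
0 o+i+d ['top'] [ 0.5507 -0.1687  0.3027] -293.8
0 o+i+d ['side'] [ 0.5412 -0.1739  0.2918] -262.3
0 o+i+d ['top', 'side'] [ 0.5414 -0.1725  0.295 ] -535.9
2 outer ['top'] [ 0.5457 -0.1714  0.2955] -369.5
2 inner ['top'] [ 0.5495 -0.1662  0.2985] -359.2
2 mid ['top'] [ 0.5516 -0.1725  0.2978] -354.7
2 o+i+d ['top'] [ 0.5507 -0.1688  0.3034] -302.8
```

View pics/d.png

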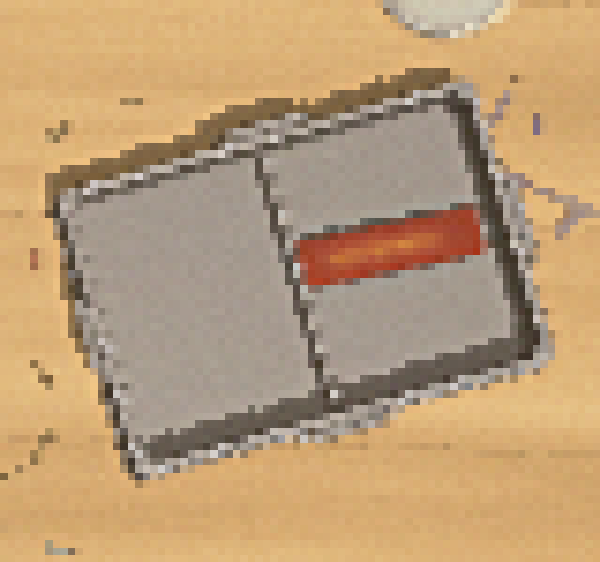

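The picture shows the light rim with outer corners at about (53,192), (472,83), (551,355), (135,480) in the 7.5x crop, and the top-edge shadow that misled the fit.

```bash
python3 - <<'E'
from h import *
P=[(53,192),(472,83),(551,355),(135,480)]
W=np.array([ground((u/7.5+349.5,v/7.5+179.5),"top",.04)[:2] for u,v in P]);print(W.round(4),W.mean(0).round(4))
for a,b in((0,1),(1,2),(2,3),(3,0)):
    d=W[b]-W[a];print(np.linalg.norm(d).round(4),np.degrees(np.arctan2(d[1],d[0])).round(2))
for p in ([.5413,-.1726,.295],[.5443,-.1719,.2884]):
  for c in("top",):
    print(((proj(place(np.array([[.056,.082,.04],[.056,-.082,.04],[-.056,-.082,.04],[-.056,.082,.04]]),p),c)-[349.5,179.5])*7.5).round(0).tolist())
E
```

```text
[[ 0.5717 -0.0812]
 [ 0.6169 -0.2389]
 [ 0.5146 -0.2692]
 [ 0.464  -0.1138]] [ 0.5418 -0.1758]
0.1641 -73.99
0.1067 -163.51
0.1635 108.04
0.1125 16.84
[[44.0, 193.0], [461.0, 78.0], [546.0, 363.0], [126.0, 480.0]]
[[43.0, 184.0], [461.0, 71.0], [544.0, 357.0], [123.0, 471.0]]
```

```bash
python3 -m creep '[{"angular":[0,0,0],"offset":[-0.0026,0.02,0],"jaw":0},{"angular":[0,0,0],"offset":[-0.0046,0.0355,0],"jaw":0},{"angular":[0,0,0],"offset":[-0.0046,0.0355,0],"jaw":0},{"angular":[0,0,0],"offset":[-0.0046,0.0355,0],"jaw":0},{"angular":[0,0,0],"offset":[-0.0046,0.0355,0],"jaw":0},{"angular":[0,0,0],"offset":[-0.0046,0.0355,0],"jaw":0},{"angular":[0,0,0],"offset":[-0.0046,0.0355,0],"jaw":0},{"angular":[0,0,0],"offset":[-0.0046,0.0355,0],"jaw":0},{"angular":[0,0,0],"offset":[-0.0046,0.0355,0],"jaw":0},{"angular":[0,0,0],"offset":[-0.0017,0.0125,0],"jaw":0}]'
python3 -m creep '[{"angular":[0,0,0],"offset":[0,0,0.02],"jaw":0},{"angular":[0,0,0],"offset":[0,0,0.02],"jaw":0},{"angular":[0,0,0],"offset":[0,0,0],"jaw":0},{"angular":[0,0,0],"offset":[0,0,0],"jaw":0},{"angular":[0,0,0],"offset":[0,0,0],"jaw":0}]'
python3 go.py 0.5416 -0.1746 0.0549 -73.1
python3 - <<'E'
from h import *
im={c:cams.snapshot(c) for c in ("top","side")}
for c in im: cv2.imwrite(f"pics/{c}3.png",im[c][:,:,::-1])
s=bot.get_state();t=s["position"];print(t)
for cs in (["top"],["side"],["top","side"]):
    p,v=min((fit("lid",{c:im[c][:,:,::-1] for c in cs},[t[0]+dx,t[1]+dy,.295],t[2]-.0219) for dx in(-.004,0,.004) for dy in(-.004,0,.004)),key=lambda r:r[1]); print(cs,p.round(4),round(v,1))
o={c:im[c].copy() for c in im}
for c in o:
    for u in proj(place(M["lid"],p,t[2]-.0219),c)[::5]: cv2.circle(o[c],tuple(int(round(x*16)) for x in u),1,(0,255,0),-1,shift=4)
cv2.imwrite("pics/e.png",np.hstack([cv2.resize(o["top"][150:260,330:450],None,fx=3.3,fy=3.3),cv2.resize(o["side"][110:220,270:390],None,fx=3.3,fy=3.3)])[:,:,::-1])
E
```

```text
clock: 12.52
position: [0.5425, -0.1805, 0.141]
orientation: [0.002, 0.99, 0.143, -0.0]
wrist_force: [0.2, -1.0, -1.5]
width: 0.123
grip_force: 59.5
clock: 12.93
position: [0.5431, -0.1737, 0.1013]
orientation: [0.0, 0.989, 0.147, 0.0]
wrist_force: [-0.2, 0.0, -1.9]
width: 0.123
grip_force: 59.4
pos [ 0.5431 -0.1737  0.1013] yang -73.12 rotvec left [ 0.02 -0.   -0.02] now [-0.0017  0.0004  0.0464] afterturn [-0.0017  0.0004  0.0464] |d| 0.0464 clock 12.93 F [-0.2  0.  -1.9] w 0.123 grip 59.38534319400787 q7 -0.67
[ 0.5435522  -0.17379222  0.10177073]
['top'] [ 0.5356 -0.172   0.1798] -180.1
['side'] [ 0.5425 -0.1725  0.2884] -375.7
['top', 'side'] [ 0.5427 -0.1733  0.2855] -532.6
```

View pics/e.png

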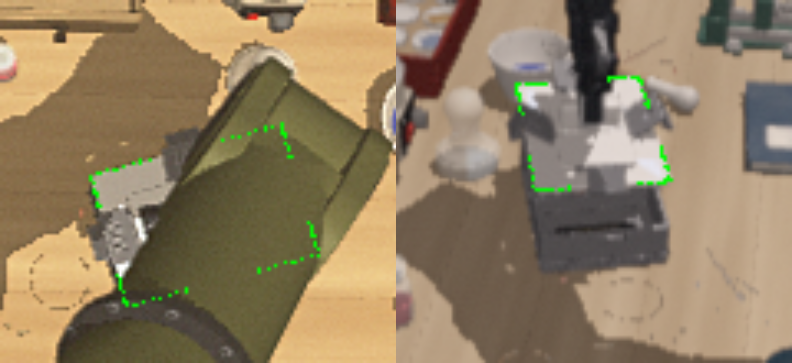

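The picture shows the lid, level, hovering over the box (side view about (590,135)); the fit lies on its edges. I descend to touch.

```bash
python3 -m creep '[{"angular":[0,0,0],"offset":[-0.0015,0.0006,0.015],"jaw":0},{"angular":[0,0,0],"offset":[0,0,0.015],"jaw":0},{"angular":[0,0,0],"offset":[0,0,0.005],"jaw":0},{"angular":[0,0,0],"offset":[0,0,0],"jaw":0},{"angular":[0,0,0],"offset":[0,0,0],"jaw":0}]'
python3 go.py 0.542 -0.1747 0.0549 -73.1
python3 -m creep '[{"angular":[0,0,0],"offset":[0,0,0.003],"jaw":0},{"angular":[0,0,0],"offset":[0,0,0.003],"jaw":0},{"angular":[0,0,0],"offset":[0,0,0.002],"jaw":0},{"angular":[0,0,0],"offset":[0,0,0],"jaw":0},{"angular":[0,0,0],"offset":[0,0,0],"jaw":0}]'
python3 go.py 0.542 -0.1747 0.0549 -73.1
```

```text
clock: 13.45
position: [0.542, -0.1749, 0.0663]
orientation: [0.0, 0.989, 0.147, 0.0]
wrist_force: [-0.2, -0.1, -1.8]
width: 0.124
grip_force: 59.4
pos [ 0.542  -0.1749  0.0663] yang -73.09 rotvec left [ 0.02 -0.03  0.01] now [ 0.0001 -0.0002  0.0114] afterturn [ 0.0001 -0.0002  0.0114] |d| 0.0114 clock 13.45 F [-0.2 -0.1 -1.8] w 0.124 grip 59.42038893699646 q7 -0.64
clock: 13.87
position: [0.542, -0.175, 0.058]
orientation: [0.0, 0.989, 0.147, 0.0]
wrist_force: [-0.6, -0.4, 1.1]
width: 0.122
grip_force: 59.9
pos [ 0.542 -0.175  0.058] yang -73.09 rotvec left [ 0.02 -0.04  0.01] now [ 0.0001 -0.0003  0.0031] afterturn [ 0.0001 -0.0003  0.0031] |d| 0.0031 clock 13.87 F [-0.6 -0.4  1.1] w 0.122 grip 59.94639873504639 q7 -0.64
```

```bash
python3 -m creep '[{"angular":[0,0,0],"offset":[0,0,0.0015],"jaw":0},{"angular":[0,0,0],"offset":[0,0,0.0015],"jaw":0},{"angular":[0,0,0],"offset":[0,0,0.0005],"jaw":0},{"angular":[0,0,0],"offset":[0,0,0],"jaw":0},{"angular":[0,0,0],"offset":[0,0,0],"jaw":0}]'
python3 go.py 0.542 -0.1747 0.0549 -73.1
```

```text
clock: 14.28
position: [0.5422, -0.1754, 0.0566]
orientation: [0.0, 0.989, 0.147, 0.001]
wrist_force: [-4.3, 0.4, 22.7]
width: 0.119
grip_force: 63.6
pos [ 0.5422 -0.1754  0.0566] yang -73.12 rotvec left [ 0.04 -0.15 -0.02] now [ 0.     -0.0007  0.0017] afterturn [ 0.     -0.0007  0.0017] |d| 0.0018 clock 14.28 F [-4.3  0.4 22.7] w 0.119 grip 63.59832955902675 q7 -0.63
```

```bash
python3 -m creep '[{"angular":[0,0,0],"offset":[-0.001,-0.0003,0],"jaw":0},{"angular":[0,0,0],"offset":[0,0,0],"jaw":0},{"angular":[0,0,0],"offset":[0,0,0],"jaw":0}]'
python3 go.py 0.542 -0.1747 0.0549 -73.1
python3 -m creep '[{"angular":[0,0,0],"offset":[-0.0005,0.0003,0],"jaw":0},{"angular":[0,0,0],"offset":[0,0,0.0007],"jaw":0},{"angular":[0,0,0],"offset":[0,0,0],"jaw":0}]'
python3 go.py 0.542 -0.1747 0.0549 -73.1
```

```text
clock: 14.53
position: [0.5422, -0.1754, 0.0566]
orientation: [0.001, 0.989, 0.147, 0.002]
wrist_force: [-1.9, 1.7, 20.0]
width: 0.125
grip_force: 63.3
pos [ 0.5422 -0.1754  0.0566] yang -73.1 rotvec left [ 0.1  -0.24  0.  ] now [ 0.     -0.0007  0.0017] afterturn [ 0.     -0.0007  0.0017] |d| 0.0018 clock 14.53 F [-1.9  1.7 20. ] w 0.125 grip 63.34978238912299 q7 -0.63
clock: 14.78
position: [0.5422, -0.1754, 0.0565]
orientation: [0.0, 0.989, 0.147, 0.003]
wrist_force: [-2.9, 3.1, 27.3]
width: 0.123
grip_force: 64.2
pos [ 0.5422 -0.1754  0.0565] yang -73.08 rotvec left [ 0.07 -0.29  0.02] now [ 0.     -0.0007  0.0016] afterturn [ 0.     -0.0007  0.0016] |d| 0.0018 clock 14.78 F [-2.9  3.1 27.3] w 0.123 grip 64.16801602958003 q7 -0.63
```

```bash
python3 -m creep '[{"angular":[0,0,0],"offset":[0.0015,0,-0.002],"jaw":0},{"angular":[0,0,0],"offset":[0,0,0],"jaw":0},{"angular":[0,0,0],"offset":[0,0,0],"jaw":0.35},{"angular":[0,0,0],"offset":[0,0,0],"jaw":0.35},{"angular":[0,0,0],"offset":[0,0,0],"jaw":0.35},{"angular":[0,0,0],"offset":[0,0,-0.02],"jaw":0.35},{"angular":[0,0,0],"offset":[0,0,-0.03],"jaw":0.35},{"angular":[0,0,0],"offset":[0,0,-0.03],"jaw":0.35},{"angular":[0,0,0],"offset":[0,0,-0.03],"jaw":0},{"angular":[0,0,0],"offset":[0,0,0],"jaw":0}]'
python3 -m creep '[{"angular":[0,0,0],"offset":[-0.02,-0.03,0],"jaw":0},{"angular":[0,0,0],"offset":[-0.02,-0.035,0],"jaw":0},{"angular":[0,0,0],"offset":[-0.02,-0.035,0],"jaw":0},{"angular":[0,0,0],"offset":[-0.02,-0.035,0],"jaw":0},{"angular":[0,0,0],"offset":[-0.02,-0.035,0],"jaw":0},{"angular":[0,0,0],"offset":[0,0,0],"jaw":0},{"angular":[0,0,0],"offset":[0,0,0],"jaw":0}]'
python3 - <<'E'
from h import *
im={c:cams.snapshot(c) for c in ("top","side")}
for c in im: cv2.imwrite(f"pics/{c}4.png",im[c][:,:,::-1])
M["r"]=M["lid"]
for z in (.033,.036):
  for cs in (["top"],["side"],["top","side"]):
    p,v=min((fit("lid",{c:im[c][:,:,::-1] for c in cs},[.542+dx,-.1747+dy,.295],z) for dx in(-.003,.003) for dy in(-.003,.003)),key=lambda r:r[1]); print(z,cs,p.round(4),round(v,1))
o={c:im[c].copy() for c in im}
cv2.imwrite("pics/f.png",np.hstack([cv2.resize(o["top"][160:260,330:450],None,fx=3.3,fy=3.3),cv2.resize(o["side"][130:230,270:390],None,fx=3.3,fy=3.3)])[:,:,::-1])
E
```

```text
clock: 15.62
position: [0.544, -0.1764, 0.1706]
orientation: [0.002, 0.989, 0.147, 0.004]
wrist_force: [0.9, -0.6, 0.0]
width: 0.08
grip_force: 0.0
clock: 16.2
position: [0.395, -0.0395, 0.1652]
orientation: [-0.001, 0.989, 0.149, -0.0]
wrist_force: [1.2, -0.7, 0.3]
width: 0.002
grip_force: 0.0
0.033 ['top'] [ 0.5426 -0.1753  0.296 ] -617.1
0.033 ['side'] [ 0.5414 -0.1764  0.2918] -415.6
0.033 ['top', 'side'] [ 0.5423 -0.1756  0.2963] -1020.6
0.036 ['top'] [ 0.5424 -0.175   0.2946] -608.9
0.036 ['side'] [ 0.5408 -0.1724  0.2914] -411.1
0.036 ['top', 'side'] [ 0.5421 -0.1747  0.2958] -997.0
```

View pics/f.png

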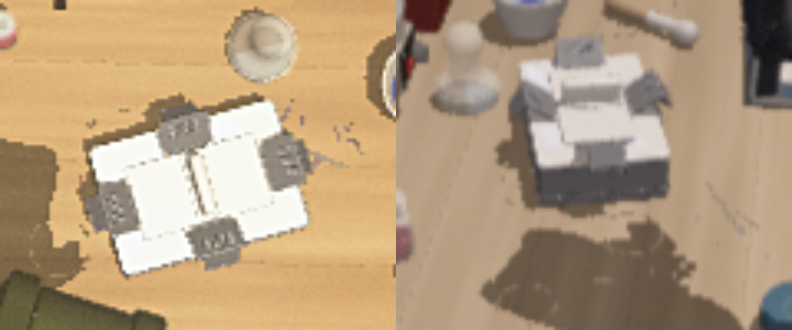

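The picture shows the lid square and level on the box, all four tabs up, with centres (top view) near (185,130), (287,157), (217,238), (110,205). Now press +y (left) first.

```bash
python3 go.py 0.5188 -0.0979 0.085 -73.1; sleep 0; python3 -m creep '[{"angular":[0,0,0],"offset":[0.02,0.019,0.012],"jaw":0},{"angular":[0,0,0],"offset":[0.02,0.019,0.016],"jaw":0},{"angular":[0,0,0],"offset":[0.02,0.019,0.016],"jaw":0},{"angular":[0,0,0],"offset":[0.02,0.019,0.016],"jaw":0},{"angular":[0,0,0],"offset":[0.015,0.012,0.01],"jaw":0},{"angular":[0,0,0],"offset":[0,0,0],"jaw":0},{"angular":[0,0,0],"offset":[0,0,0],"jaw":0},{"angular":[0,0,0],"offset":[0,0,0],"jaw":0}]'
python3 go.py 0.5188 -0.0979 0.065 -73.1
```

```text
pos [ 0.3973 -0.0415  0.1655] yang -73.06 rotvec left [ 0.04 -0.06  0.04] now [0.0997 0.0893 0.0807] afterturn [0.0998 0.0892 0.0805] |d| 0.1563 clock 16.3 F [ 0.5 -0.6 -0.6] w -0.001 grip 0.0 q7 -0.98
clock: 16.97
position: [0.5125, -0.0988, 0.095]
orientation: [0.0, 0.989, 0.146, -0.001]
wrist_force: [-0.3, -0.5, -1.0]
width: -0.001
grip_force: 0.0
pos [ 0.5125 -0.0988  0.095 ] yang -73.18 rotvec left [-0.    0.07 -0.08] now [0.0063 0.0009 0.03  ] afterturn [0.0063 0.0009 0.03  ] |d| 0.0306 clock 16.97 F [-0.3 -0.5 -1. ] w -0.001 grip 0.0 q7 -0.78
```

```bash
python3 -m creep '[{"angular":[0,0,0],"offset":[0.0063,0.001,0.012],"jaw":0},{"angular":[0,0,0],"offset":[0,0,0.012],"jaw":0},{"angular":[0,0,0],"offset":[0,0,0.006],"jaw":0},{"angular":[0,0,0],"offset":[0,0,0.005],"jaw":0},{"angular":[0,0,0],"offset":[0,0,0.005],"jaw":0},{"angular":[0,0,0],"offset":[0,0,0.004],"jaw":0},{"angular":[0,0,0],"offset":[0,0,0.002],"jaw":0},{"angular":[0,0,0],"offset":[0,0,0],"jaw":0}]'
python3 go.py 0.5188 -0.0979 0.048 -73.1
python3 -m creep '[{"angular":[0,0,0],"offset":[0,0,0.001],"jaw":0},{"angular":[0,0,0],"offset":[0,0,0.001],"jaw":0},{"angular":[0,0,0],"offset":[0,0,0],"jaw":0}]'
python3 go.py 0.5188 -0.0979 0.048 -73.1
```

```text
clock: 17.63
position: [0.5192, -0.0965, 0.0501]
orientation: [-0.001, 0.989, 0.147, 0.0]
wrist_force: [-2.8, 2.8, 11.4]
width: 0.001
grip_force: 5.8
pos [ 0.5192 -0.0965  0.0501] yang -73.07 rotvec left [-0.05 -0.04  0.03] now [-0.0008  0.0012  0.0021] afterturn [-0.0008  0.0012  0.0021] |d| 0.0026 clock 17.63 F [-2.8  2.8 11.4] w 0.001 grip 5.773827567463741 q7 -0.74
clock: 17.88
position: [0.5193, -0.0966, 0.0493]
orientation: [-0.001, 0.989, 0.147, 0.001]
wrist_force: [-5.9, 3.8, 23.9]
width: -0.0
grip_force: 12.1
pos [ 0.5193 -0.0966  0.0493] yang -73.09 rotvec left [-0.05 -0.1   0.01] now [-0.0009  0.0011  0.0013] afterturn [-0.0009  0.0011  0.0013] |d| 0.0019 clock 17.88 F [-5.9  3.8 23.9] w -0.0 grip 12.06318689044565 q7 -0.74
```

```bash
python3 -m creep '[{"angular":[0,0,0],"offset":[0,0,0.0005],"jaw":0},{"angular":[0,0,0],"offset":[0,0,0],"jaw":0},{"angular":[0,0,0],"offset":[0,0,-0.012],"jaw":0},{"angular":[0,0,0],"offset":[0,0,-0.02],"jaw":0},{"angular":[0,0,0],"offset":[0,0,-0.015],"jaw":0},{"angular":[0,0,0],"offset":[0,0,0],"jaw":0}]'
python3 go.py 0.4898 -0.1914 0.085 -73.1
python3 - <<'E'
from h import *
im={c:cams.snapshot(c) for c in ("top","side")}
for c in im: cv2.imwrite(f"pics/{c}5.png",im[c][:,:,::-1])
cv2.imwrite("pics/g.png",np.hstack([cv2.resize(im["top"][160:260,330:450],None,fx=3.3,fy=3.3),cv2.resize(im["side"][130:230,270:390],None,fx=3.3,fy=3.3)])[:,:,::-1])
E
```

```text
clock: 18.38
position: [0.5208, -0.0978, 0.0966]
orientation: [0.001, 0.989, 0.147, 0.002]
wrist_force: [1.2, -0.1, 0.2]
width: -0.003
grip_force: 0.0
pos [ 0.5208 -0.0978  0.0966] yang -73.11 rotvec left [ 0.13 -0.25 -0.01] now [-0.057   0.0805  0.0115] afterturn [-0.0569  0.0805  0.0116] |d| 0.0993 clock 18.38 F [ 1.2 -0.1  0.2] w -0.003 grip 0.0 q7 -0.78
```

View pics/g.png

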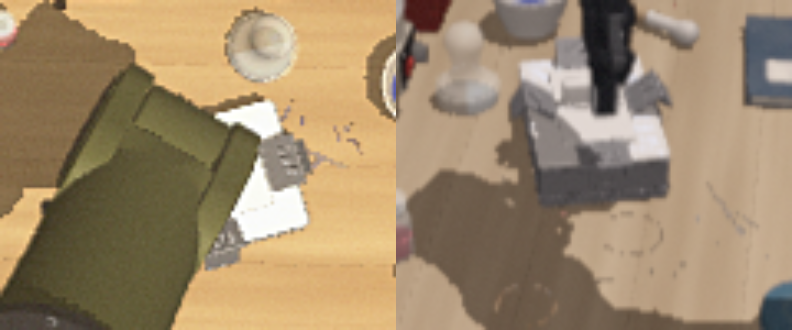

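The front (+y) tab is in shadow here; I will check it once the arm is away. Next, -x.

```bash
python3 -m creep '[{"angular":[0,0,0],"offset":[-0.019,0.0268,0],"jaw":0},{"angular":[0,0,0],"offset":[-0.019,0.0268,0],"jaw":0},{"angular":[0,0,0],"offset":[-0.019,0.0268,0],"jaw":0},{"angular":[0,0,0],"offset":[0,0,0],"jaw":0},{"angular":[0,0,0],"offset":[0,0,0],"jaw":0},{"angular":[0,0,0],"offset":[0,0,0.01],"jaw":0},{"angular":[0,0,0],"offset":[0,0,0],"jaw":0}]'
python3 go.py 0.4898 -0.1914 0.048 -73.1
```

```text
clock: 19.07
position: [0.4877, -0.1887, 0.0817]
orientation: [-0.001, 0.989, 0.148, -0.001]
wrist_force: [0.7, 0.0, 0.3]
width: 0.0
grip_force: 0.0
pos [ 0.4877 -0.1887  0.0817] yang -72.98 rotvec left [-0.13  0.11  0.12] now [0.0013 0.0033 0.0337] afterturn [0.0012 0.0032 0.0337] |d| 0.0339 clock 19.07 F [0.7 0.  0.3] w 0.0 grip 0.0 q7 -0.59
```

```bash
python3 -m creep '[{"angular":[0,0,0],"offset":[0.0012,0.002,0.01],"jaw":0},{"angular":[0,0,0],"offset":[0,0,0.008],"jaw":0},{"angular":[0,0,0],"offset":[0,0,0.006],"jaw":0},{"angular":[0,0,0],"offset":[0,0,0.005],"jaw":0},{"angular":[0,0,0],"offset":[0,0,0.003],"jaw":0},{"angular":[0,0,0],"offset":[0,0,0],"jaw":0}]'
python3 -m creep '[{"angular":[0,0,0],"offset":[0,0,0.0015],"jaw":0},{"angular":[0,0,0],"offset":[0,0,0],"jaw":0},{"angular":[0,0,0],"offset":[0,0,0],"jaw":0}]'
python3 go.py 0.4898 -0.1914 0.048 -73.1
```

```text
clock: 19.57
position: [0.4894, -0.1916, 0.0509]
orientation: [-0.0, 0.989, 0.147, -0.001]
wrist_force: [-0.6, -0.5, -0.0]
width: 0.005
grip_force: 0.0
clock: 19.82
position: [0.4901, -0.192, 0.0504]
orientation: [0.0, 0.989, 0.147, 0.0]
wrist_force: [0.2, -0.4, 0.4]
width: -0.001
grip_force: 0.0
pos [ 0.4901 -0.192   0.0504] yang -73.07 rotvec left [ 0.01 -0.01  0.03] now [-0.0001 -0.0007  0.0024] afterturn [-0.0001 -0.0007  0.0024] |d| 0.0025 clock 19.82 F [ 0.2 -0.4  0.4] w -0.001 grip 0.0 q7 -0.56
```

```bash
python3 -m creep '[{"angular":[0,0,0],"offset":[0,0,0.0015],"jaw":0},{"angular":[0,0,0],"offset":[0,0,0],"jaw":0},{"angular":[0,0,0],"offset":[0,0,0],"jaw":0}]'
python3 -m creep '[{"angular":[0,0,0],"offset":[0,0,0.0015],"jaw":0},{"angular":[0,0,0],"offset":[0,0,0],"jaw":0},{"angular":[0,0,0],"offset":[0,0,0],"jaw":0}]'
python3 go.py 0.4898 -0.1914 0.048 -73.1
```

```text
clock: 20.07
position: [0.4901, -0.1921, 0.0494]
orientation: [0.0, 0.989, 0.147, 0.0]
wrist_force: [-1.9, 0.7, 5.2]
width: 0.001
grip_force: 2.6
clock: 20.32
position: [0.4901, -0.1922, 0.049]
orientation: [-0.0, 0.989, 0.147, 0.001]
wrist_force: [-3.9, 3.1, 18.6]
width: -0.001
grip_force: 9.2
pos [ 0.4901 -0.1922  0.049 ] yang -73.1 rotvec left [ 0.01 -0.1   0.  ] now [-0.0001 -0.0008  0.001 ] afterturn [-0.0001 -0.0008  0.001 ] |d| 0.0013 clock 20.32 F [-3.9  3.1 18.6] w -0.001 grip 9.248677133582532 q7 -0.56
```

```bash
python3 -m creep '[{"angular":[0,0,0],"offset":[0,0,0.0005],"jaw":0},{"angular":[0,0,0],"offset":[0,0,-0.01],"jaw":0},{"angular":[0,0,0],"offset":[0,0,-0.02],"jaw":0},{"angular":[0,0,0],"offset":[0,0,-0.018],"jaw":0},{"angular":[0,0,0],"offset":[0.018,0.026,0],"jaw":0},{"angular":[0,0,0],"offset":[0.018,0.026,0],"jaw":0},{"angular":[0,0,0],"offset":[0.018,0.026,0],"jaw":0},{"angular":[0,0,0],"offset":[0,0,0],"jaw":0},{"angular":[0,0,0],"offset":[0,0,0],"jaw":0},{"angular":[0,0,0],"offset":[0,0,0],"jaw":0}]'
python3 go.py 0.5660 -0.2529 0.085 -73.1
```

```text
clock: 21.15
position: [0.5634, -0.2505, 0.0945]
orientation: [-0.0, 0.989, 0.147, -0.001]
wrist_force: [-0.7, 0.5, 0.2]
width: -0.003
grip_force: 0.0
pos [ 0.5634 -0.2505  0.0945] yang -73.1 rotvec left [-0.06  0.06 -0.  ] now [0.0018 0.003  0.0095] afterturn [0.0018 0.003  0.0095] |d| 0.0101 clock 21.15 F [-0.7  0.5  0.2] w -0.003 grip 0.0 q7 -0.58
```

```bash
python3 -m creep '[{"angular":[0,0,0],"offset":[0.0018,0.003,0.012],"jaw":0},{"angular":[0,0,0],"offset":[0,0,0.012],"jaw":0},{"angular":[0,0,0],"offset":[0,0,0.008],"jaw":0},{"angular":[0,0,0],"offset":[0,0,0.005],"jaw":0},{"angular":[0,0,0],"offset":[0,0,0.005],"jaw":0},{"angular":[0,0,0],"offset":[0,0,0.003],"jaw":0},{"angular":[0,0,0],"offset":[0,0,0],"jaw":0}]'
python3 -m creep '[{"angular":[0,0,0],"offset":[0,0,0.0015],"jaw":0},{"angular":[0,0,0],"offset":[0,0,0],"jaw":0},{"angular":[0,0,0],"offset":[0,0,0],"jaw":0}]'
python3 go.py 0.5660 -0.2529 0.048 -73.1
```

```text
clock: 21.73
position: [0.5667, -0.2541, 0.0499]
orientation: [0.001, 0.989, 0.147, 0.0]
wrist_force: [0.2, -1.3, 2.1]
width: -0.003
grip_force: 0.8
clock: 21.98
position: [0.5668, -0.2544, 0.0492]
orientation: [0.001, 0.989, 0.147, 0.0]
wrist_force: [-1.1, -1.2, 8.4]
width: 0.001
grip_force: 4.1
pos [ 0.5668 -0.2544  0.0492] yang -73.12 rotvec left [ 0.1  -0.03 -0.02] now [-0.0003 -0.0016  0.0012] afterturn [-0.0003 -0.0016  0.0012] |d| 0.002 clock 21.98 F [-1.1 -1.2  8.4] w 0.001 grip 4.099618511282799 q7 -0.55
```

Press on to ~25 N, then on to +x.

```bash
python3 -m creep '[{"angular":[0,0,0],"offset":[0,0,0.0015],"jaw":0},{"angular":[0,0,0],"offset":[0,0,0.0007],"jaw":0},{"angular":[0,0,0],"offset":[0,0,0],"jaw":0}]'
python3 -m creep '[{"angular":[0,0,0],"offset":[0,0,-0.012],"jaw":0},{"angular":[0,0,0],"offset":[0,0,-0.02],"jaw":0},{"angular":[0,0,0],"offset":[0,0,-0.016],"jaw":0},{"angular":[0,0,0],"offset":[0.018,-0.027,0],"jaw":0},{"angular":[0,0,0],"offset":[0.018,-0.027,0],"jaw":0},{"angular":[0,0,0],"offset":[0.018,-0.027,0],"jaw":0},{"angular":[0,0,0],"offset":[0,0,0],"jaw":0},{"angular":[0,0,0],"offset":[0,0,0],"jaw":0},{"angular":[0,0,0],"offset":[0,0,0],"jaw":0}]'
python3 go.py 0.5950 -0.1594 0.085 -73.1
```

```text
clock: 22.23
position: [0.5669, -0.2546, 0.0485]
orientation: [0.001, 0.989, 0.147, 0.001]
wrist_force: [-5.3, 0.2, 21.6]
width: -0.002
grip_force: 10.6
clock: 22.98
position: [0.5945, -0.1602, 0.094]
orientation: [0.0, 0.989, 0.147, -0.0]
wrist_force: [-0.0, 0.2, -0.2]
width: 0.001
grip_force: 0.0
pos [ 0.5945 -0.1602  0.094 ] yang -73.05 rotvec left [0.02 0.05 0.05] now [ 0.0007 -0.0007  0.009 ] afterturn [ 0.0007 -0.0007  0.009 ] |d| 0.009 clock 22.98 F [-0.   0.2 -0.2] w 0.001 grip 0.0 q7 -0.72
```

```bash
python3 -m creep '[{"angular":[0,0,0],"offset":[0,0,0.012],"jaw":0},{"angular":[0,0,0],"offset":[0,0,0.012],"jaw":0},{"angular":[0,0,0],"offset":[0,0,0.008],"jaw":0},{"angular":[0,0,0],"offset":[0,0,0.005],"jaw":0},{"angular":[0,0,0],"offset":[0,0,0.005],"jaw":0},{"angular":[0,0,0],"offset":[0,0,0.003],"jaw":0},{"angular":[0,0,0],"offset":[0,0,0],"jaw":0}]'
python3 -m creep '[{"angular":[0,0,0],"offset":[0,0,0.0015],"jaw":0},{"angular":[0,0,0],"offset":[0,0,0],"jaw":0},{"angular":[0,0,0],"offset":[0,0,0],"jaw":0}]'
python3 go.py 0.5950 -0.1594 0.048 -73.1
```

```text
clock: 23.57
position: [0.5948, -0.1603, 0.0492]
orientation: [-0.0, 0.989, 0.147, -0.0]
wrist_force: [-0.5, 1.6, 5.6]
width: 0.003
grip_force: 2.4
clock: 23.82
position: [0.5949, -0.1603, 0.0489]
orientation: [-0.0, 0.989, 0.147, 0.0]
wrist_force: [-2.8, 1.0, 11.6]
width: -0.0
grip_force: 5.8
pos [ 0.5949 -0.1603  0.0489] yang -73.1 rotvec left [-0.   -0.04 -0.  ] now [ 0.0004 -0.0009  0.0009] afterturn [ 0.0004 -0.0009  0.0009] |d| 0.0013 clock 23.82 F [-2.8  1.  11.6] w -0.0 grip 5.767367435619235 q7 -0.7
```

```bash
python3 -m creep '[{"angular":[0,0,0],"offset":[0,0,0.0015],"jaw":0},{"angular":[0,0,0],"offset":[0,0,0],"jaw":0},{"angular":[0,0,0],"offset":[0,0,-0.012],"jaw":0},{"angular":[0,0,0],"offset":[0,0,-0.03],"jaw":0},{"angular":[0,0,0],"offset":[0,0,-0.03],"jaw":0},{"angular":[0,0,0],"offset":[0,0,-0.03],"jaw":0}]'
python3 -m creep '[{"angular":[0,0,0],"offset":[-0.03,-0.02,0],"jaw":0},{"angular":[0,0,0],"offset":[-0.03,-0.025,0],"jaw":0},{"angular":[0,0,0],"offset":[-0.03,-0.025,0],"jaw":0},{"angular":[0,0,0],"offset":[-0.03,-0.025,0],"jaw":0},{"angular":[0,0,0],"offset":[-0.03,-0.025,0],"jaw":0},{"angular":[0,0,0],"offset":[-0.02,-0.03,0],"jaw":0},{"angular":[0,0,0],"offset":[0,-0.03,0],"jaw":0},{"angular":[0,0,0],"offset":[0,-0.03,0],"jaw":0},{"angular":[0,0,0],"offset":[0,0,0],"jaw":0},{"angular":[0,0,0],"offset":[0,0,0],"jaw":0}]'
python3 - <<'E'
from h import *
im={c:cams.snapshot(c) for c in ("top","side")}
for c in im: cv2.imwrite(f"pics/{c}6.png",im[c][:,:,::-1])
for cs in (["top"],["side"],["top","side"]):
    p,v=min((fit("lid",{c:im[c][:,:,::-1] for c in cs},[.542+dx,-.1747+dy,.295],.033) for dx in(-.003,.003) for dy in(-.003,.003)),key=lambda r:r[1]); print(cs,p.round(4),round(v,1))
cv2.imwrite("pics/i.png",np.hstack([cv2.resize(im["top"][160:260,330:450],None,fx=3.3,fy=3.3),cv2.resize(im["side"][130:230,270:390],None,fx=3.3,fy=3.3)])[:,:,::-1])
E
```

```text
clock: 24.32
position: [0.5944, -0.1603, 0.1491]
orientation: [0.0, 0.989, 0.147, -0.001]
wrist_force: [0.7, 0.3, -0.6]
width: 0.001
grip_force: 0.0
clock: 25.15
position: [0.3709, -0.0074, 0.1484]
orientation: [-0.0, 0.989, 0.149, 0.0]
wrist_force: [1.1, -0.6, 0.3]
width: -0.003
grip_force: 0.0
['top'] [ 0.5426 -0.1757  0.2969] -612.8
['side'] [ 0.5413 -0.1765  0.2918] -444.8
['top', 'side'] [ 0.5423 -0.176   0.2964] -1043.9
```

View pics/i.png

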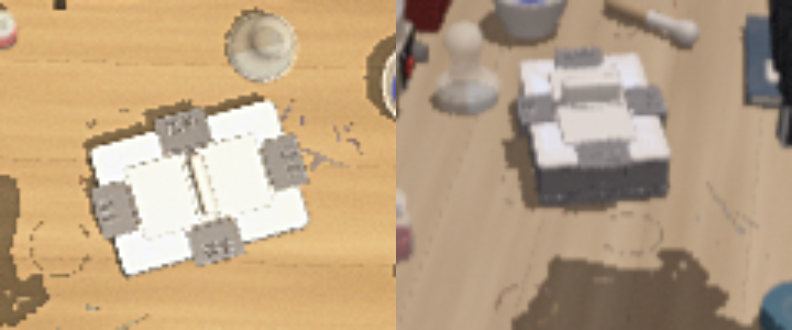

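The picture shows all four tabs lying flat in both views: side view (578,57), (645,100), (605,152) and (535,107). The lid is unmoved, so I hand in.

```bash
python3 -c "
from rig import bot
print(bot.sign_off())"
```

```text
the job is handed in; nothing more can be done
None
```

I handed the job in at about 25 s: the black stick is flat in the empty compartment, the lid sits square on the rim, and all four tabs look down in both cameras. The sign-off returned no verdict.

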